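Clip the sample tube into the photometer and open its light shutter

ROBOT

A 6-joint arm with a two-finger parallel gripper is mounted at the origin on the work surface. World frame = base frame: x ahead of the robot, y to its left, z up, the work surface at z = 0. Lengths are in mm, angles in rad, forces in N, time in s.
With the tool pointing down it reaches from about 350 to 950 mm from the base axis. Payload 17.4 kg.
Tool frame: the origin (TCP) lies at the centre of the arm's flange, where the gripper is bolted on; the fingertips stand 186 mm ahead of it and the grasp point (between the pads) lies 167 mm ahead of it; z points along the fingers, y is the line along which they close (so a half turn about z gives the same grasp; the last joint's range is limited). The gripper opens to 93 mm and grips with 3 to 60 N. Pads are 15 mm wide; open, the fingers measure 128 mm over their backs; the gripper's body (75 mm by 188 mm) begins 65 mm behind the grasp point.
Start: joints at [1.131, 0.116, 1.442, -0, 1.584, -0.038], TCP at [263.985, 621.246, 404.746] pointing down, gripper open.
Joint ranges: [-2.83, 2.83], [-0.83, 2.19], [0.07, 2.5], [-1.14, 4.28], [0.01, 3], [-2.97, 2.97]. Speed limits (rad/s): [1.89, 1.89, 2.22, 3.14, 3.14, 3.14].

INTERFACE

Orientations are given as a unit quaternion [w, x, y, z].
In Python, from plant import arm, viewer, job gives the robot as it stands. The module is installed in compiled form; this text tells all that it offers.
- The arm moves only by the tool apply_moves, never from a script. Its argument "moves" is a list of rows, each a list of 3 entries, a list of its own where there are three numbers: the turn, a rotation vector about the world's x, y, z each as a share of 0.08 rad, from -1 to 1, then the shift along the world's x, y, z each as a share of 3 cm, from -1 to 1, then the gripper command: -1 is shut, 1 is fully open, values between are in proportion. A call has 1 to 5 rows; each row shifts and turns the commanded pose from where the row before left it; what a row does not reach is not made up. A row lasts 1/8 s, in which the tool goes at most 62.5 mm and 10.7 degrees, less where a joint would pass 70% of its speed; a pose out of reach is approached as far as the arm can. A call with a number of a shift or a turn outside -1 to 1 is refused whole. A call with a gripper value outside its range is refused whole. The fingers move at their own pace and stop on an object; "grip_force" is the grip in N (left out, the last holds). Time passes only in rows, so rows that do not move let the fingers close. It gives the time, the measured TCP pose, the force, the opening and the grip force at its end, in the units of the state.
- arm.get_state(): the state, without advancing time (a new reading comes with each control period).
- viewer.grab_frame(name): name is "scene" or "top"; returns a dict with "image" (420x560x3 uint8, blue, green, red), "fx", "fy", "cx", "cy" (pixels), "R" (3x3) and "t" (3): a world point X has camera coordinates R X + t. Camera axes: x right, y down, z forward; pixel columns grow to the right and rows downward; lengths in mm; the calibration is good to about 2 mm. A picture is of the moment at which its call begins. There is no depth.
- job.hand_in(): hands the job in; it is judged then, once.
Trained networks look in a picture, given as the dict that the camera call returned (one of the last four; its "shot" number tells which), for a name from the list of things; names that differ only in an ending like _2 or _b are one class to them, and where a whole thing is asked for, a point or a joint stands for the part that bears it (a point fixed in the world has none). Each returns a list of dicts, best first, with "confidence" (0 to 1); they miss things now and then, are a little off and sometimes report something else, mostly with a low value. They report only what shows in the picture. A call takes as long as a camera call. They do not tell look-alikes from the thing itself.
- viewer.recognise(query, picture): "extent" ([centre column, centre row, width, height] in pixels, round what is visible of it).
The state is a dict: "t": time; "joint_positions": joint angles; "dq": joint speeds; "tau": joint torques, N m; "position": TCP position; "tcp_rot": TCP orientation; "wrist_force": force on the tool from outside, world axes, zero at the start; "wrist_torque": the same for the moment, N m; "width": finger opening in mm; "finger_force": force on a finger pad.
Only numpy, scipy, OpenCV 4.12 (cv2) and the standard library are available. Lean on these libraries where they do the work, as an engineer would, in place of code of your own. Each camera call takes 0.05 s, during which the arm holds its last target. There are 200 camera calls.

TASK

The capped sample tube is lying loose across the mouths of the photometer's two spring clips: with the light shutter still closed, press the tube down until both clips snap around it and it lies level on its saddles. Then slide the shutter by its post one click, to its middle stop, so that its window stands in front of the lamp port. Leave the other glassware and things where they are.

Things in the scene. Friction and masses are not known exactly. Their poses are not given: they have to be found in the camera images.
- photometer: grey base plate, 230 (x) by 240 (y) by 15 mm, fixed to the bench, carrying a white lamp housing, shutter, two spring clips and a low black detector block (x 92 to 116, y -25 to 25, top at z 55). Origin on its underside at bench height, 5 mm from the plate's centre towards the housing (-x); z up. Other entries' 'frame' means this one, in mm
- lamp_port (a point): centre of the round lamp port, 18 mm across, in the +x face of the white lamp housing: x -13, y 0, z 50 in the frame. The housing spans x -100 to -13, y -100 to 100, top at z 85; three dark lines on its top at y -30, 0 and 30 mark the shutter's stops
- clip_centre (a point): where the tube's axis lies once snapped in, midway between the clips: x 45, y 0, z 50 in the frame, same axes. The clips stand at y -38 and 38, 12 mm wide along y (64 mm free between): two sprung leaves, up to z 73, 26 mm either side of x 45, with ridges at z 60 that spread 4 mm each, over a rigid saddle. Beyond the clips, at y -49 and 49, steel posts up to z 83 guide the tube down, 1.5 mm clear each side
- tube: capped amber glass tube, 25 mm diameter, 164 mm long, 50 g; its y axis runs along it, black cap (28 mm across, 20 mm long) at the +y end; origin on the axis at mid-length. At first it lies on the ridges of both clips, axis 70 mm and top 83 mm above the bench; snapped in, axis 50 and top 62.5 mm. Pressing it in at mid-length between the clips takes about 6 to 15 N
- shutter (a joint): shutter plate's position along the frame's +y, in m: 0 closed (start), 0.030 middle stop (window before the lamp port), 0.060 far stop. Upright aluminium plate, 120 mm long, x -12 to -8, top edge at z 88, 16 mm square window. A sprung ball holds it at each stop: about 4 N to leave or enter one; within about 3 mm it is drawn in by itself; between stops it slides with about 0.5 N
- shutter_post (a point): top of the shutter's steel post, 12 mm in diameter, standing 37 mm up from the plate's top edge (z 88 to 125), in line with the window: at x -10, y -30 in the frame when closed; it moves with the shutter, towards +y as it opens, and may be pushed or gripped
- beaker: bystander: glass beaker, 72 mm across, 95 mm high, standing on the bench beside the photometer at its +y side; origin under its centre
- flask: bystander: conical flask, 80 mm across, 108 mm high, standing on the bench at the photometer's -y side; origin under its centre
- stopper: bystander: black rubber stopper, 28 mm across, 22 mm high, standing on the lamp housing near its +y end; origin under its centre
- jar: bystander: amber jar, 66 mm across, 85 mm high, far left on the bench; origin under its centre
- wash_bottle: bystander: white bottle, 68 mm across, 170 mm high, far right on the bench; origin under its centre
- brush: bystander: bottle brush lying far right on the bench, 200 mm long, 36 mm across its bristles; origin under its middle
- dish: bystander: white bowl, 90 mm across, 25 mm high, far left on the bench; origin under its centre
Things that resemble listed ones, but are neither listed nor needed, are in the scene too. What is meant by the tube is not yellow, and is the smaller of those in its own colour.

How it is judged (in metres and radians):
On the way, in this order (a step that is already met when the one before it is completed fails the run):
1. the tube is snapped into both clips while the shutter is still closed (z of tube in the frame of photometer between 0.0465 and 0.0535 m and x of tube in the frame of photometer between 0.041 and 0.049 m and y of tube in the frame of photometer between -0.02 and 0.02 m and angle between the y axis of tube and the y axis of photometer, either way round below 0.06 rad and value of joint shutter below 0.006 m), for 0.2 s.
2. the shutter is at its middle stop, with the tube still snapped in (z of tube in the frame of photometer between 0.0465 and 0.0535 m and x of tube in the frame of photometer between 0.041 and 0.049 m and y of tube in the frame of photometer between -0.02 and 0.02 m and angle between the y axis of tube and the y axis of photometer, either way round below 0.06 rad and value of joint shutter between 0.027 and 0.033 m), for 0.2 s.
At the end, for the whole second after the job is handed in: The tube is snapped into both clips: its origin within 3.5 mm in height and 4 mm across of the line through clip_centre, within 20 mm along it, and its axis within 0.06 rad of the photometer's y; the shutter rests within 3 mm of its middle stop (0.030); everything is still (all of step 2 and linear speed of tube below 0.02 m/s and velocity of joint shutter between -0.01 and 0.01 m/s); the robot touches nothing.
It fails at once if a bystander has been moved more than 40 mm (distance of any of beaker, flask, stopper, jar, wash_bottle, brush, dish from where it was at the start of the episode above 0.04 m).
It also fails if it takes over 38 s, if anything falls off the work surface, if the arm or the gripper's body presses on something with over 40 N, if the wrist force passes 120 N, or if a joint passes its speed limit or range.

## Working session

There is one attempt and no reset: what is moved stays moved. The work goes in short steps, Python scripts to look and compute and a tool call to move; the robot and the scene stay as the last step left them, time stands still between calls to the robot, and variables do not carry over. Pictures are saved under pics/ and viewed, at most 10 in all, crops included, and the job is handed in when it is done.

Besides the shell and the picture viewer there is one more tool, called by a JSON object that holds its "api" and its "payload". apply_moves: Moves the arm, as the interface text tells. Shift numbers are shares of 3 cm and turn numbers shares of 0.08 rad, none past 1 either way. Its arguments: {"type":"object","properties":{"moves":{"type":"array"},"grip_force":{"type":"number"}},"required":["moves"]}

```bash
mkdir -p pics
cat > h.py <<'E'
import numpy as np, cv2
from plant import arm, viewer, job
def ray(p,u,v):
    R=np.array(p["R"]);t=np.array(p["t"])
    return -R.T@t, R.T@np.array([(u-p["cx"])/p["fx"],(v-p["cy"])/p["fy"],1])
def at_z(p,u,v,z):
    c,d=ray(p,u,v); return c+d*(z-c[2])/d[2]
def proj(p,X):
    q=(np.array(p["R"])@np.array(X,float).T).T+np.array(p["t"])
    return np.c_[q[:,0]/q[:,2]*p["fx"]+p["cx"],q[:,1]/q[:,2]*p["fy"]+p["cy"]]
E
python3 - <<'E'
from h import *
for n in ("scene","top"):
    p=viewer.grab_frame(n); cv2.imwrite(f"pics/{n}0.png",p["image"])
    c,d=ray(p,280,210); print(n,c.round(),d.round(2),p["fx"])
    for q in ("photometer","tube","shutter","shutter_post","lamp_port","beaker","flask","stopper"):
        print(q,[(np.round(r["extent"]).astype(int).tolist(),round(r["confidence"],2)) for r in viewer.recognise(q,p)][:4])
s=arm.get_state();print(s["t"],s["tcp_rot"],s["position"])
E
```

```text
scene [1239.  395.  889.] [-0.61 -0.37 -0.7 ] 398.61584144700805
photometer [([299, 226, 84, 81], 0.57)]
tube [([299, 225, 60, 12], 0.92), ([164, 226, 69, 37], 0.61)]
shutter [([295, 211, 39, 26], 0.74)]
shutter_post [([451, 251, 32, 36], 0.63), ([294, 211, 35, 21], 0.61)]
lamp_port [([299, 227, 88, 78], 0.78)]
beaker [([369, 232, 24, 40], 0.92)]
flask [([249, 205, 25, 39], 0.63), ([166, 168, 27, 43], 0.29)]
stopper [([330, 194, 10, 10], 0.5)]
top [ 342.   -3. 1414.] [ 0.15 -0.01 -0.99] 399.2268690223255
photometer [([268, 223, 85, 84], 0.65)]
tube [([263, 210, 46, 26], 0.81), ([369, 173, 33, 54], 0.68), ([195, 160, 26, 36], 0.53)]
shutter []
shutter_post [([146, 249, 29, 20], 0.72)]
lamp_port [([266, 223, 87, 83], 0.95)]
beaker [([211, 233, 22, 25], 0.9)]
flask [([320, 219, 24, 20], 0.7)]
stopper []
0.9 [2.25627640e-05 1.99548075e-01 9.79888037e-01 2.13133920e-06] [263.98525794 621.2455839  404.75231203]
```

View pics/top0.png

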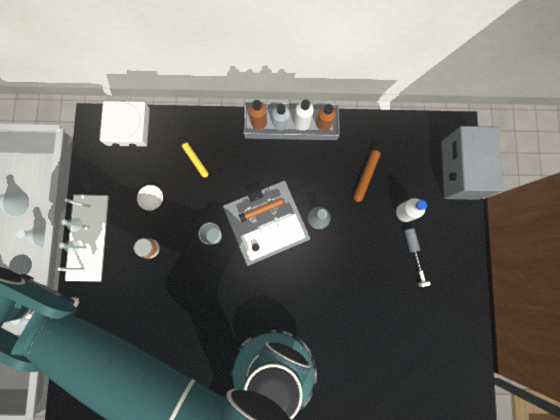

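View pics/scene0.png

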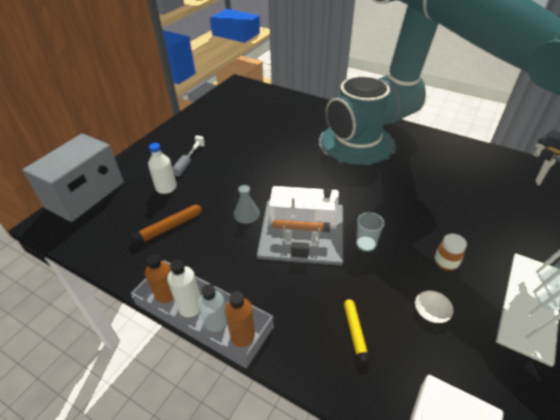

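The tube candidates in the top view are the orange one on the photometer at (263,210), the larger orange one at (368,173) and the yellow one at (195,160). The small amber one on the clips fits the description. I'll confirm it in one enlarged crop.

Run:
```python
from h import *
a=cv2.imread("pics/top0.png")[175:275,218:318];b=cv2.imread("pics/scene0.png")[170:270,250:350]
cv2.imwrite("pics/c1.png",np.hstack([cv2.resize(i,(400,400),interpolation=cv2.INTER_CUBIC) for i in (a,b)]))
```

```text
(no output)
```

View pics/c1.png

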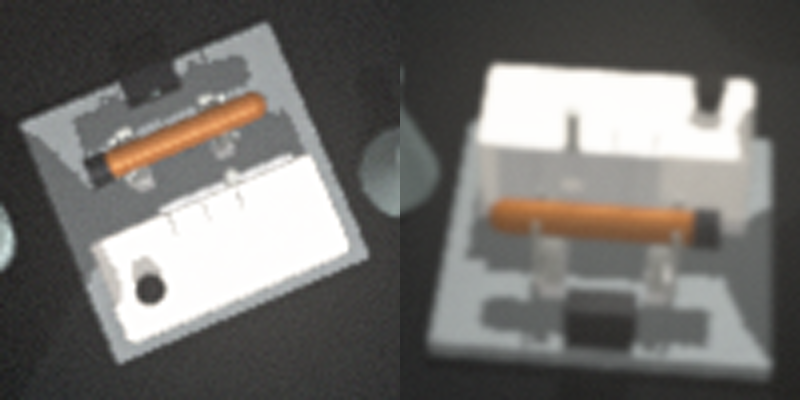

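The crop confirms the small amber tube lying on the clips, with its black cap towards the stopper (+y) end. The plate and housing corners are readable in both views, so I'll fit the photometer pose to them.

```bash
cat > fit.py <<'E'
from h import *
from scipy.optimize import least_squares
P={n:viewer.grab_frame(n) for n in("top","scene")}
off={"top":(218,175),"scene":(250,170)}
obs={"top":[(20,124,120,120,15),(268,22,120,-120,15),(369,257,-110,-120,15),(120,362,-110,120,15),(92,243,-13,100,85),(128,342,-100,100,85),(352,248,-100,-100,85),(310,155,-13,-100,85)],
"scene":[(30,348,120,-120,15),(372,365,120,120,15),(90,65,-100,-100,85),(355,78,-100,100,85),(78,150,-13,-100,85),(342,160,-13,100,85)]}
def w(q,X):
    X=np.array(X,float);c,s=np.cos(q[2]),np.sin(q[2])
    return np.c_[q[0]+c*X[:,0]-s*X[:,1],q[1]+s*X[:,0]+c*X[:,1],X[:,2]]
def res(q,views):
    r=[]
    for n in views:
        o=np.array(obs[n],float);uv=(o[:,:2]+.5)/4-.5+off[n]
        r.append((proj(P[n],w(q,o[:,2:]))-uv).ravel())
    return np.concatenate(r)
if __name__=="__main__":
    for v in(["top"],["scene"],["top","scene"]):
        f=least_squares(res,[420,-10,0.4],args=(v,),loss="soft_l1");print(v,f.x.round(3));print(f.fun.reshape(-1,2).round(1).tolist())
    q=f.x;np.save("q.npy",q)
    print("clip",w(q,[[45,0,50],[-10,-30,125]]).round(1))
    # tube axis ends by top view
    hsv={}
    for n in P:
        u0,v0=off[n];I=P[n]["image"][v0:v0+100,u0:u0+100]
        h=cv2.cvtColor(I,cv2.COLOR_BGR2HSV);m=((h[...,0]<18)&(h[...,1]>110)&(h[...,2]>60)).astype(np.uint8)
        k,L,st,ce=cv2.connectedComponentsWithStats(m);i=1+np.argmax(st[1:,4])
        (c,wh,a)=cv2.minAreaRect(np.argwhere(L==i)[:,::-1].astype(np.float32));print(n,"amber",np.add(c,off[n]),wh,a)
        e=cv2.boxPoints((c,wh,a))+off[n];print([at_z(P[n],*x,70).round(0).tolist() for x in e]);
        print("expected",proj(P[n],w(q,[[45,-10,70]])))
E
python3 fit.py
```

```text
['top'] [5.0654e+02 3.2941e+01 4.1400e-01]
[[-0.1, -0.4], [0.3, -0.4], [0.6, -0.1], [-0.6, 0.5], [-0.6, 0.5], [0.3, 0.1], [-0.1, 0.1], [0.1, -0.5]]
['scene'] [5.11834e+02 3.14440e+01 4.34000e-01]
[[-0.2, -0.3], [0.7, 0.9], [-0.3, 0.1], [-0.9, 0.2], [-0.5, -1.4], [2.7, -0.2]]
['top', 'scene'] [5.08359e+02 3.19350e+01 4.20000e-01]
[[0.1, -0.6], [0.3, -1.0], [0.9, -0.8], [-0.1, 0.1], [-0.1, 0.2], [0.9, -0.4], [0.3, -0.7], [0.4, -1.1], [0.1, -1.6], [0.8, 0.5], [0.9, -0.7], [0.2, -0.0], [0.3, -2.4], [3.4, -0.5]]
clip [[5.495e+02 5.030e+01 5.000e+01]
 [5.115e+02 5.000e-01 1.250e+02]]
top amber [263.94526672 208.08136368] (6.527139186859131, 41.3929443359375) 67.61986541748047
[[534.0, 111.0, 70.0], [591.0, -18.0, 70.0], [570.0, -27.0, 70.0], [513.0, 102.0, 70.0]]
expected [[264.32620441 207.61374302]]
scene amber [297.52433395 224.63496017] (49.29057693481445, 7.583166122436523) 3.8140745162963867
[[596.0, -19.0, 70.0], [570.0, -33.0, 70.0], [513.0, 95.0, 70.0], [540.0, 107.0, 70.0]]
expected [[298.72454591 224.78857963]]
```

{"api": "apply_moves", "payload": {"moves": [[[0,0,0.5],[0.5,-1,0],-1],[[0,0,0.5],[0.5,-1,0],-1],[[0,0,0.5],[0.5,-1,0],-1],[[0,0,0.5],[0.5,-1,0],-1],[[0,0,0.5],[0.5,-1,0],-1]], "grip_force": 20}}

```text
t: 1.62
position: [339.3, 470.2, 404.8]
tcp_rot: [0.0, 0.1, 0.995, 0.0]
wrist_force: [0.3, 0.2, 0.5]
width: 47.5
finger_force: 0.0
```

{"api": "apply_moves", "payload": {"moves": [[[0,0,0.5],[0.5,-1,0],-1],[[0,0,0.5],[0.5,-1,0],-1],[[0,0,0.5],[0.5,-1,0],-1],[[0,0,0.5],[0.5,-1,0],-1],[[0,0,0.5],[0.5,-1,0],-1]]}}

```text
t: 2.25
position: [414.3, 320.2, 404.9]
tcp_rot: [0.0, 0.0, 1.0, 0.0]
wrist_force: [0.4, -0.5, -0.1]
width: 1.1
finger_force: 0.0
```

{"api": "apply_moves", "payload": {"moves": [[[0,0,0.6],[0.5,-1,0],-1],[[0,0,0.6],[0.5,-1,0],-1],[[0,0,0.6],[0.5,-1,0],-1],[[0,0,0.6],[0.5,-1,0],-1],[[0,0,0.6],[0.5,-1,0],-1]]}}

```text
t: 2.88
position: [489.3, 170.2, 404.9]
tcp_rot: [0.0, -0.12, 0.993, 0.0]
wrist_force: [0.7, -0.2, 0.8]
width: 0.6
finger_force: 0.0
```

{"api": "apply_moves", "payload": {"moves": [[[0,0,0.6],[0.5,-1,0],-1],[[0,0,0.6],[0.5,-1,0],-1],[[0,0,0.6],[0.5,-1,0],-1],[[0,0,0.4],[0.5,-1,0],-1],[[0,0,0],[0,0,0],-1]]}}

```text
t: 3.5
position: [549.6, 49.7, 404.6]
tcp_rot: [-0.0, -0.205, 0.979, -0.0]
wrist_force: [0.5, 0.3, 1.2]
width: 0.3
finger_force: 0.0
```

{"api": "apply_moves", "payload": {"moves": [[[0,0,0],[0,0,-1],-1],[[0,0,0],[0,0,-1],-1],[[0,0,0],[0,0,-1],-1],[[0,0,0],[0,0,-1],-1],[[0,0,0],[0,0,0],-1]]}}

```text
t: 4.12
position: [548.3, 51.8, 283.0]
tcp_rot: [-0.002, -0.206, 0.979, 0.0]
wrist_force: [0.5, 0.7, 0.2]
width: 0.3
finger_force: 0.0
```

{"api": "apply_moves", "payload": {"moves": [[[0,0,0],[0,0,-0.2],-1],[[0,0,0],[0,0,-0.2],-1],[[0,0,0],[0,0,-0.1],-1],[[0,0,0],[0,0,-0.1],-1]]}}

```text
t: 4.62
position: [549.1, 51.2, 267.5]
tcp_rot: [0.0, -0.206, 0.979, -0.0]
wrist_force: [-4.6, -1.9, 10.6]
width: 0.5
finger_force: 5.2
```

{"api": "apply_moves", "payload": {"moves": [[[0,0,0],[0,0,-0.1],-1],[[0,0,0],[0,0,-0.1],-1]]}}

```text
t: 4.88
position: [549.3, 51.2, 262.1]
tcp_rot: [0.001, -0.206, 0.979, -0.0]
wrist_force: [-1.2, -0.1, 9.1]
width: 0.5
finger_force: 4.2
```

{"api": "apply_moves", "payload": {"moves": [[[0,0,0],[0,0,-0.1],-1],[[0,0,0],[0,0,-0.1],-1],[[0,0,0],[0,0,-0.1],-1]]}}

```text
t: 5.25
position: [549.2, 51.1, 252.0]
tcp_rot: [0.0, -0.206, 0.979, -0.0]
wrist_force: [-0.2, -0.9, 3.1]
width: 0.4
finger_force: 1.2
```

{"api": "apply_moves", "payload": {"moves": [[[0,0,0],[0,0,-0.08],-1],[[0,0,0],[0,0,0],-1]]}}

```text
t: 5.5
position: [548.9, 51.3, 249.0]
tcp_rot: [-0.0, -0.206, 0.979, 0.0]
wrist_force: [0.1, -0.3, -0.6]
width: 0.4
finger_force: 0.0
```

{"api": "apply_moves", "payload": {"moves": [[[0,0,0],[0,0,-0.04],-1],[[0,0,0],[0,0,0],-1]]}}

```text
t: 5.75
position: [549.0, 51.3, 248.5]
tcp_rot: [0.0, -0.206, 0.979, 0.0]
wrist_force: [-1.7, 0.3, 4.7]
width: 0.3
finger_force: 2.5
```

{"api": "apply_moves", "payload": {"moves": [[[0,0,0],[0,0,1],-1],[[0,0,0],[0,0,1],-1],[[0,0,0],[0,0,1],-1],[[0,0,0],[0,0,0],-1]]}}

```text
t: 6.25
position: [549.2, 51.3, 340.5]
tcp_rot: [0.002, -0.206, 0.979, -0.0]
wrist_force: [-0.2, 0.5, -0.3]
width: 0.6
finger_force: 0.0
```

Run:
```python
from h import *
P=viewer.grab_frame("scene")
cv2.imwrite("pics/c2.png",cv2.resize(P["image"][165:275,240:360],None,fx=6,fy=5.4,interpolation=cv2.INTER_CUBIC)[:600])
q=np.array([507.5,32.5,.415]);c,s=np.cos(q[2]),np.sin(q[2])
st=arm.get_state();print(st["t"],st["position"])
for n,(x,y) in {"post":(-10,-30),"start":(-10,-70),"mid":(-10,0)}.items(): print(n,q[0]+c*x-s*y,q[1]+s*x+c*y)
h=cv2.cvtColor(P["image"],cv2.COLOR_BGR2HSV)[170:270,250:350];m=((h[...,0]<18)&(h[...,1]>110)&(h[...,2]>60)).astype(np.uint8)
k,L,S,ce=cv2.connectedComponentsWithStats(m);i=1+np.argmax(S[1:,4]);print(S[i],ce[i]+[250,170])
f=lambda x,y,z:[q[0]+c*x-s*y,q[1]+s*x+c*y,z]
print(proj(P,[f(45,-10,70),f(45,-10,50),f(45,-82,50),f(45,62,50)]))
```

```text
6.3 [548.99222241  51.28690344 338.68374673]
post 510.44453470662245 1.0146110813047784
start 526.5721319220476 -35.590041738480494
mid 498.34883679505367 28.468100696143733
[ 35  56  33   9 195] [301.47692308 229.49230769]
[[298.97175275 224.64934073]
 [298.84896165 229.45409538]
 [273.82056379 227.64981333]
 [324.12972281 231.27657014]]
```

View pics/c2.png

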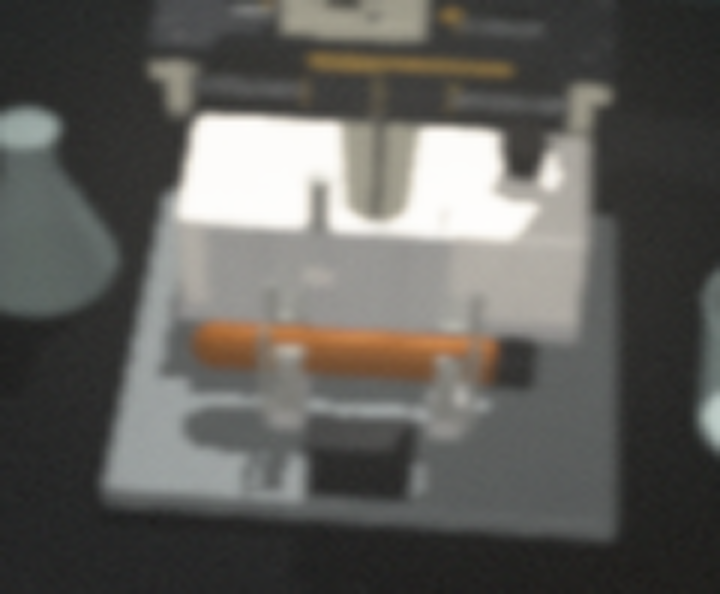

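The tube is level in both clips: its centre is at row 229.5, as expected for z 50. Next is the shutter, so I move to the -y side of its post, with a start at frame y = -70.

{"api": "apply_moves", "payload": {"moves": [[[0,0,0],[-0.25,-0.97,0],-1],[[0,0,0],[-0.25,-0.97,0],-1],[[0,0,0],[-0.25,-0.97,0],-1],[[0,0,0],[0,0,0],-1]]}}

```text
t: 6.8
position: [526.0, -37.3, 336.9]
tcp_rot: [-0.001, -0.205, 0.979, 0.0]
wrist_force: [1.0, -0.1, -0.1]
width: 0.3
finger_force: 0.0
```

{"api": "apply_moves", "payload": {"moves": [[[0,0,0],[0,0,-0.8],-1],[[0,0,0],[0,0,-0.8],-1],[[0,0,0],[0,0,0],-1],[[0,0,0],[0,0,0],-1]]}}

```text
t: 7.3
position: [526.7, -35.7, 290.7]
tcp_rot: [0.0, -0.206, 0.979, -0.0]
wrist_force: [0.4, 0.8, 1.0]
width: 0.6
finger_force: 0.0
```

{"api": "apply_moves", "payload": {"moves": [[[0,0,0],[-0.134,0.305,0],-1],[[0,0,0],[0,0,0],-1],[[0,0,0],[-0.04,0.0915,0],-1],[[0,0,0],[0,0,0],-1]]}}

```text
t: 7.8
position: [521.2, -24.0, 290.3]
tcp_rot: [0.0, -0.206, 0.979, -0.0]
wrist_force: [0.2, -0.5, 0.6]
width: 0.5
finger_force: 0.0
```

{"api": "apply_moves", "payload": {"moves": [[[0,0,0],[-0.04,0.0915,0],-1],[[0,0,0],[0,0,0],-1]]}}

```text
t: 8.05
position: [520.0, -21.3, 290.1]
tcp_rot: [-0.0, -0.206, 0.979, 0.0]
wrist_force: [0.5, -1.1, 0.0]
width: 0.3
finger_force: 0.0
```

{"api": "apply_moves", "payload": {"moves": [[[0,0,0],[-0.04,0.0915,0],-1],[[0,0,0],[0,0,0],-1]]}}

```text
t: 8.3
position: [518.8, -18.6, 290.1]
tcp_rot: [0.0, -0.206, 0.979, -0.0]
wrist_force: [0.3, -0.4, 0.2]
width: 0.2
finger_force: 0.4
```

{"api": "apply_moves", "payload": {"moves": [[[0,0,0],[-0.027,0.061,0],-1],[[0,0,0],[0,0,0],-1]]}}

```text
t: 8.55
position: [518.0, -16.8, 290.1]
tcp_rot: [-0.0, -0.206, 0.979, 0.0]
wrist_force: [0.1, -0.4, -0.4]
width: 0.5
finger_force: 0.1
```

{"api": "apply_moves", "payload": {"moves": [[[0,0,0],[-0.027,0.061,0],-1],[[0,0,0],[0,0,0],-1]]}}

```text
t: 8.8
position: [517.2, -14.8, 290.1]
tcp_rot: [-0.0, -0.206, 0.979, 0.0]
wrist_force: [0.4, -0.2, 0.2]
width: 0.5
finger_force: 0.0
```

{"api": "apply_moves", "payload": {"moves": [[[0,0,0],[-0.027,0.061,0],-1],[[0,0,0],[0,0,0],-1]]}}

```text
t: 9.05
position: [516.4, -13.0, 290.1]
tcp_rot: [-0.0, -0.206, 0.979, 0.0]
wrist_force: [-0.0, -0.4, 0.4]
width: 0.1
finger_force: 0.0
```

{"api": "apply_moves", "payload": {"moves": [[[0,0,0],[-0.027,0.061,0],-1],[[0,0,0],[0,0,0],-1]]}}

```text
t: 9.3
position: [515.6, -11.2, 290.2]
tcp_rot: [0.0, -0.206, 0.979, 0.0]
wrist_force: [-0.2, 0.2, -0.1]
width: 0.5
finger_force: 0.0
```

Run:
```python
from h import *
P=viewer.grab_frame("scene")
cv2.imwrite("pics/c3.png",cv2.resize(P["image"][150:250,240:360],None,fx=6,fy=6,interpolation=cv2.INTER_CUBIC))
```

```text
(no output)
```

View pics/c3.png

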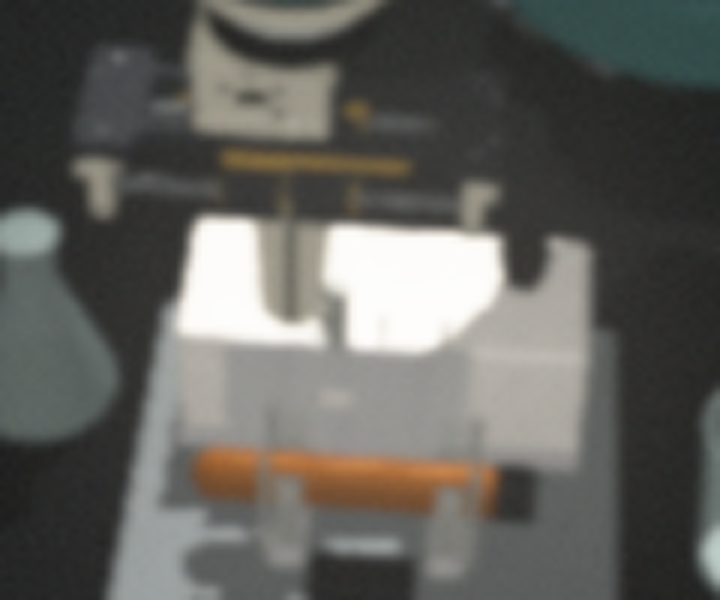

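The post has moved from column 293 to about 296, so the shutter has already left its closed stop, by roughly 9 mm. About 20 mm remain.

{"api": "apply_moves", "payload": {"moves": [[[0,0,0],[-0.054,0.122,0],-1],[[0,0,0],[-0.054,0.122,0],-1],[[0,0,0],[-0.054,0.122,0],-1],[[0,0,0],[-0.04,0.0915,0],-1],[[0,0,0],[0,0,0],-1]]}}

```text
t: 9.98
position: [509.5, 2.6, 290.2]
tcp_rot: [-0.0, -0.206, 0.979, 0.0]
wrist_force: [0.0, -0.3, 0.6]
width: 0.2
finger_force: 0.0
```

{"api": "apply_moves", "payload": {"moves": [[[0,0,0],[-0.02,0.046,0],-1],[[0,0,0],[0,0,0],-1]]}}

```text
t: 10.22
position: [508.9, 3.8, 290.2]
tcp_rot: [-0.0, -0.206, 0.979, 0.0]
wrist_force: [1.0, -0.6, -0.0]
width: 0.4
finger_force: 0.1
```

{"api": "apply_moves", "payload": {"moves": [[[0,0,0],[-0.02,0.046,0],-1],[[0,0,0],[0,0,0],-1]]}}

```text
t: 10.48
position: [508.3, 5.3, 290.1]
tcp_rot: [-0.0, -0.206, 0.979, 0.0]
wrist_force: [-0.9, 0.7, -0.4]
width: 0.4
finger_force: 0.0
```

Run:
```python
from h import *
P=viewer.grab_frame("scene");T=viewer.grab_frame("top")
q=np.array([507.5,32.5,.415]);c,s=np.cos(q[2]),np.sin(q[2])
f=lambda x,y,z:[q[0]+c*x-s*y,q[1]+s*x+c*y,z]
p=arm.get_state()["position"];d=p[:2]-q[:2];print("finger in frame",c*d[0]+s*d[1],-s*d[0]+c*d[1])
for y in(-30,-20,-10,0,10):print(y,(proj(P,[f(-10,y,125),f(-10,y,90)])-[240,150]).round(2)*6)
cv2.imwrite("pics/c4.png",cv2.resize(P["image"][150:250,240:360],None,fx=6,fy=6,interpolation=cv2.INTER_CUBIC))
```

```text
finger in frame -10.24406205101085 -25.325853351560472
-30 [[322.74 280.02]
 [322.14 333.48]]
-20 [[343.92 281.4 ]
 [342.84 334.86]]
-10 [[365.16 282.78]
 [363.6  336.3 ]]
0 [[386.4  284.16]
 [384.42 337.68]]
10 [[407.64 285.6 ]
 [405.24 339.12]]
```

View pics/c4.png

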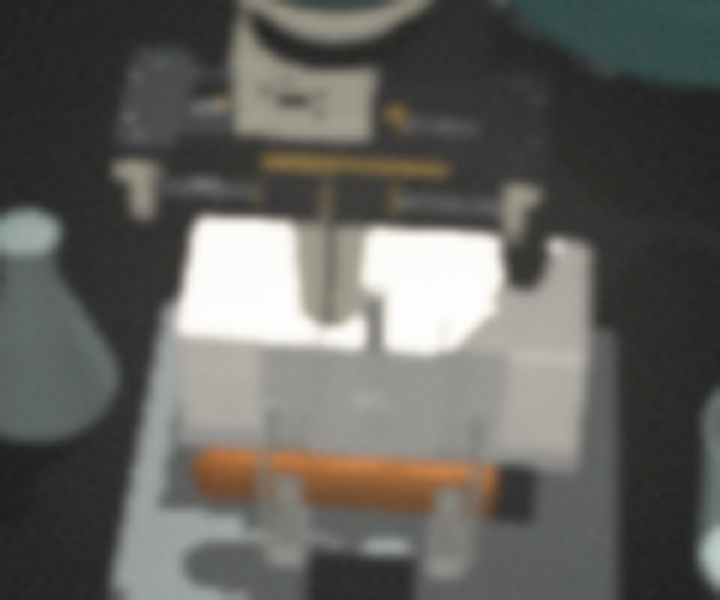

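The post is now at about column 374 in the crop, so it has moved roughly 27 mm. I'll push on in 1 mm steps, measuring the post against the start picture.

```bash
cat > m.py <<'E'
from h import *
def post(I):
    g=cv2.cvtColor(I,cv2.COLOR_BGR2GRAY).astype(float)[200:206,280:322].mean(0)
    x=np.arange(280,322); lo=x[12:] if 0 else x
    k=np.argmin(np.where((x>288),g,999)) ; sl=slice(k-3,k+4)
    w=np.clip(g.max()-g[sl]-20,0,None);return (w*x[sl]).sum()/w.sum(),g.round().astype(int)
P=viewer.grab_frame("scene")
a,_=post(cv2.imread("pics/scene0.png"));b,g=post(P["image"]);print(a,b,"moved mm",(b-a)*6/2.12);print(g.tolist())
E
python3 m.py
```

```text
292.6559561128526 301.53087701089777 moved mm 25.117700654844796
[252, 252, 252, 252, 252, 253, 253, 253, 252, 246, 228, 206, 188, 169, 158, 164, 178, 190, 204, 208, 191, 152, 137, 166, 222, 248, 252, 253, 253, 253, 253, 253, 252, 249, 249, 251, 252, 250, 243, 232, 220, 207]
```

{"api": "apply_moves", "payload": {"moves": [[[0,0,0],[-0.014,0.031,0],-1],[[0,0,0],[0,0,0],-1]]}}

```text
t: 10.88
position: [507.9, 6.1, 290.1]
tcp_rot: [-0.0, -0.206, 0.979, 0.0]
wrist_force: [0.5, -0.0, 0.5]
width: 0.4
finger_force: 0.0
```

```bash
python3 m.py
```

```text
292.6559561128526 301.6795758414016 moved mm 25.538546401553674
[252, 252, 252, 252, 252, 253, 253, 253, 252, 248, 236, 215, 195, 178, 162, 159, 171, 186, 198, 202, 188, 157, 137, 151, 202, 242, 252, 253, 253, 253, 253, 253, 252, 249, 249, 252, 252, 250, 246, 238, 222, 207]
```

{"api": "apply_moves", "payload": {"moves": [[[0,0,0],[-0.014,0.031,0],-1],[[0,0,0],[0,0,0],-1]]}}

```text
t: 11.18
position: [507.5, 7.1, 290.2]
tcp_rot: [0.0, -0.206, 0.979, 0.0]
wrist_force: [-0.4, -0.4, 0.8]
width: 0.6
finger_force: 0.0
```

```bash
python3 m.py
```

```text
292.6559561128526 302.2293388429752 moved mm 27.09447942487529
[252, 252, 252, 252, 253, 253, 253, 253, 253, 251, 244, 222, 198, 177, 162, 156, 168, 184, 195, 202, 200, 176, 144, 139, 182, 236, 251, 253, 253, 253, 253, 253, 252, 249, 249, 252, 252, 250, 247, 238, 226, 213]
```

{"api": "apply_moves", "payload": {"moves": [[[0,0,0],[-0.014,0.031,0],-1],[[0,0,0],[0,0,0],-1]]}}

```text
t: 11.48
position: [507.1, 8.0, 290.2]
tcp_rot: [-0.0, -0.206, 0.979, 0.0]
wrist_force: [-0.0, -0.7, 0.0]
width: 0.7
finger_force: 0.0
```

```bash
python3 m.py
```

```text
292.6559561128526 302.5449350649351 moved mm 27.98767627947872
[252, 252, 252, 252, 252, 253, 253, 253, 253, 252, 245, 227, 202, 184, 171, 160, 163, 176, 190, 203, 208, 192, 154, 138, 165, 221, 247, 252, 253, 253, 253, 253, 252, 249, 249, 252, 252, 250, 246, 238, 226, 212]
```

```bash
cat > m2.py <<'E'
from h import *
def edge(I,lo,hi):
    g=cv2.cvtColor(I,cv2.COLOR_BGR2GRAY).astype(float)[200:206].mean(0)
    k=lo+np.argmin(g[lo:hi])
    while g[k]<200:k+=1
    return k-1+(200-g[k-1])/(g[k]-g[k-1])
P=viewer.grab_frame("scene")
I0=cv2.imread("pics/scene0.png")
a=edge(I0,288,298);b=edge(P["image"],299,308);print(a,b,"moved mm",(b-a)*6/2.12)
g=cv2.cvtColor(I0,cv2.COLOR_BGR2GRAY).astype(float)[200:206,286:300].mean(0).round();print(g)
E
python3 m2.py
```

```text
294.0833333333333 304.6309523809524 moved mm 29.85175202156347
[254. 254. 254. 253. 246. 215. 161. 151. 196. 242. 252. 254. 254. 254.]
```

{"api": "apply_moves", "payload": {"moves": [[[0,0,0],[0.1,-0.24,0],-1],[[0,0,0],[0.2,-0.46,0],-1],[[0,0,0],[0,0,0],-1]]}}

```text
t: 11.95
position: [516.5, -14.2, 290.1]
tcp_rot: [-0.0, -0.205, 0.979, -0.0]
wrist_force: [-0.3, 0.2, -0.8]
width: 0.5
finger_force: 0.0
```

```bash
python3 m2.py
```

```text
294.0833333333333 304.65028901734104 moved mm 29.906478350965255
[254. 254. 254. 253. 246. 215. 161. 151. 196. 242. 252. 254. 254. 254.]
```

The shutter has moved 29.9 mm and it stays there with the finger withdrawn. I'll retreat upwards and check.

{"api": "apply_moves", "payload": {"moves": [[[0,0,0],[0,0,1],-1],[[0,0,0],[0,0,1],-1],[[0,0,0],[0,0,1],-1],[[0,0,0],[0,0,1],-1],[[0,0,0],[0,0,0],-1]]}}

```text
t: 12.62
position: [516.1, -13.0, 412.4]
tcp_rot: [0.002, -0.206, 0.979, -0.0]
wrist_force: [-0.5, -0.4, 0.1]
width: 0.2
finger_force: 0.0
```

```bash
python3 m2.py
python3 - <<'E'
from h import *
P=viewer.grab_frame("scene")
cv2.imwrite("pics/c5.png",cv2.resize(P["image"][150:250,240:360],None,fx=6,fy=6,interpolation=cv2.INTER_CUBIC))
E
```

```text
294.0833333333333 304.6290801186944 moved mm 29.846453166116248
[254. 254. 254. 253. 246. 215. 161. 151. 196. 242. 252. 254. 254. 254.]
```

View pics/c5.png

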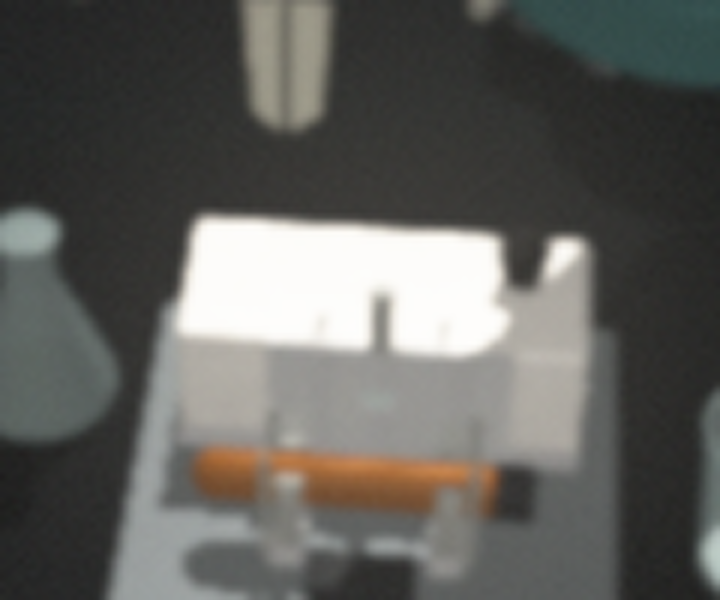

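The picture shows the post at crop column 382, midway between the outer stop lines at 321 and 444. The tube is still seated and level, and the gripper is clear of everything.

```bash
python3 -c "
from plant import job;print(job.hand_in())"
```

```text
the job is handed in; nothing more can be done
None
```

I handed the job in after about 13 s on the robot's clock: the tube is snapped level into both clips, the shutter is at its middle stop (measured 29.9 mm of travel), and the gripper touches nothing; the hand-in returned no verdict.

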